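Set the bag funnel to the tape mark and clamp it

TASK

Get the bag filling stand ready: take the sliding sleeve that carries the funnel by its cam lever, raise it up the column until the sleeve's top edge meets the lower edge of the black tape band, then hold it there, without letting it drop or shift, while you swing the lever all the way shut. Do not tighten the lever anywhere but at the mark, and leave the other things on the bench where they are. Finish still gripping the lever, with the sleeve at the mark and the lever shut: do not let go.

Things in the scene. Friction and masses are not known exactly. Their poses are not given: they have to be found in the camera images.
- stand: Bag filling stand, fixed to the bench: foot plate 150 x 120 x 10 mm and an upright square steel column 30 x 30 mm, 420 mm tall, engraved with thin graduation lines. Origin on the column's axis at bench height, z up. The stand's -x side is its front (the lever side, roughly towards the robot), +y is the side of the funnel and the scale.
- slide: Aluminium sleeve, 42 x 42 mm, 60 mm tall, sliding on the column (140 mm travel); carries the cam lever in front and a steel funnel (156 mm rim) on its +y side; 0.55 to 0.85 kg in all. Origin on the column's axis at the sleeve's TOP EDGE, axes as the stand's. Lever open and not held, it slides down onto a stop (top edge 230 mm above the bench); the shut lever locks it.
- mark: The length mark: a band of black tape 8 mm high round the column, 50 to 110 mm above the sleeve's top edge at the start. Origin on the column's axis at the band's LOWER EDGE, where the sleeve's top edge belongs.
- lever (a joint): Cam lever angle about its upright pin in the sleeve, rad. 0 = fully open (points out to the stand's front, -x); grows as it swings, level, anticlockwise seen from above towards the stand's -y side; 1.30 = fully shut, at its stop. Stays where it is left. Almost free up to 0.45; beyond that the cam bears on the column and shutting takes some 5 to 8 N at the handle.
- lever_grip (a point): Centre of the lever's flat steel handle, 95 mm from the pin, to grip it by: 14 mm thick (level, across the lever), 24 mm high (12 mm above and below this point), from 51 to 135 mm from the pin. The frame turns with the lever: -x points along the lever away from the pin, y across its thickness, z up.
- lever_pin (a point): Centre of the lever's pin, the upright axis it swings about, at the height of the handle's centre: 27 mm in front (-x) of the column's axis and 30 mm below the sleeve's top edge. It rises with the sleeve.
- scale: Bench scale standing below the funnel, 300 x 260 mm, pan 77 mm high, fixed. Origin under the middle of its body.
- tape_roll: Bystander: roll of tape lying flat near the stand, 84 mm across, 24 mm high. Origin at its underside.
- tub: Bystander: closed round white food tub beside the stand, 116 mm across, 70 mm high. Origin at its underside.
- scoop: Bystander: steel scoop lying in front of the scale, some 250 mm long, 70 mm high. Origin at the bench below the bottom of its cup.
- lid_stack: Bystander: stack of round white lids, 116 mm across, 35 mm high. Origin at its underside.
- spray: Bystander: spray bottle, 74 mm across, 195 mm high. Origin at its underside.
- brush: Bystander: cleaning brush lying on the bench. Origin at its underside.
- bowl: Bystander: open steel bowl, 170 mm across, 70 mm high. Origin at its underside.

How it is judged (in metres and radians):
On the way:
1. the sleeve is raised to the mark, its top edge within 7 mm of the band's lower edge, with the lever still open (below 0.7 rad) (z of slide in the frame of mark between -0.007 and 0.007 m and value of joint lever below 0.7 rad), for 0.2 s.
At the end, for the whole second after the job is handed in: The sleeve's top edge is within 7 mm of the tape band's lower edge, the cam lever is shut (joint beyond 1.15 rad), the sleeve is at rest, and the fingers still hold it by its lever (contact force above 4 N) (z of slide in the frame of mark between -0.007 and 0.007 m and value of joint lever above 1.15 rad and contact force between the fingers and slide above 4 N and linear speed of slide below 0.02 m/s); the arm keeps its last pose, push and grip.
It fails at once if the lever is tightened (beyond 0.8 rad) with the sleeve more than 12 mm off the mark (value of joint lever above 0.8 rad and (z of slide in the frame of mark above 0.012 m or z of slide in the frame of mark below -0.012 m)).
It fails at once if the sleeve is dropped (faster than 0.6 m/s) (linear speed of slide above 0.6 m/s).
It fails at once if a bystander is moved by more than 40 mm (distance of any of tape_roll, tub, scoop, lid_stack, spray, brush, bowl from where it was at the start of the episode above 0.04 m).
It also fails if it takes over 32 s, if anything falls off the work surface, if the arm or the gripper's body presses on something with over 40 N, if the wrist force passes 120 N, or if a joint passes its speed limit or range.

ROBOT

A 6-joint arm with a two-finger parallel gripper is mounted at the origin on the work surface. World frame = base frame: x ahead of the robot, y to its left, z up, the work surface at z = 0. Lengths are in m, angles in degrees, forces in N, time in s.
With the tool pointing down it reaches from about 0.25 to 0.725 m from the base axis. Payload 9.7 kg.
Tool frame: the origin (TCP) lies on the centre line of the jaws, within the pads' length; the fingertips stand 19 mm ahead of it and the grasp point (between the pads) is the TCP; z points along the fingers, y is the direction in which the jaws open and shut (so a half turn about z gives the same grasp; the last joint's range is limited). The gripper opens to 85 mm and grips with 20 to 120 N. Pads are 22 mm wide; open, the fingers measure 114 mm over their backs; the gripper's body (76 mm by 85 mm) begins 54 mm behind the grasp point. The pads swing forward as they close: fully open they stand 13 mm farther back than shut.
Start: joints at [64.286, 4.979, 10.078, 95.1, 0, 90], TCP at [0.239, 0.496, 0.214] pointing down, gripper open.
Joint ranges: [-179.16, 179.16], [-48.56, 103.87], [-65.8, 70.77], [-126.05, 130.52], [-82.76, 87.17], [-180, 180]. Speed limits (degrees/s): [127.2, 127.2, 147.25, 180, 180, 180].

INTERFACE

Orientations are given as [roll, pitch, yaw] about the fixed x, y, z axes, in that order (R = Rz(yaw) Ry(pitch) Rx(roll)).
In Python, from workcell import bot gives the robot as it stands.
- The arm moves only by the tool servo_tool, never from a script. Its argument "motion" is a list that holds one entry, the list of rows, each a list of 6 numbers: the shift along the tool's x, y, z in mm, then the turn, a rotation vector about the tool's x, y, z in rad. A call has 1 to 5 rows; each row shifts and turns the commanded pose from where the row before left it, along the tool's axes as they then stand; what a row does not reach is not made up. A row lasts 1/10 s, in which the tool goes at most 50 mm and 8.59 degrees, less where a joint would pass 70% of its speed; a pose out of reach is approached as far as the arm can. A call is refused whole if a number of a shift passes 50 or a number of a turn 0.15, either way. A call with a gripper value outside its range is refused whole. "gripper" is the finger opening in mm, from 0 to 85.4, set as the call begins (left out, the last holds). The fingers move at their own pace and stop on an object; "newtons" is the grip in N (left out, the last holds). Time passes only in rows, so rows that do not move let the fingers close. It gives the time, the measured TCP pose, the force and the opening at its end, in the units of the state.
- bot.get_obs(): the state, without advancing time (a new reading comes with each control period).
- bot.camera(name): name is "scene" or "top" or "wrist"; returns a dict with "color" (400x640x3 uint8, red, green, blue), "fx", "fy", "cx", "cy" (pixels), "R" (3x3) and "t" (3): a world point X has camera coordinates R X + t. Camera axes: x right, y down, z forward; pixel columns grow to the right and rows downward; lengths in m; the calibration is good to about 2 mm. A picture is of the moment at which its call begins. There is no depth.
- bot.job_done(): hands the job in, once; it reports no verdict.
Trained networks look in a picture, given as the dict that the camera call returned (one of the last four; its "shot" number tells which), for a name from the list of things; names that differ only in an ending like _2 or _b are one class to them, and where a whole thing is asked for, a point or a joint stands for the part that bears it (a point fixed in the world has none). Each returns a list of dicts, best first, with "confidence" (0 to 1); they miss things now and then, are a little off and sometimes report something else, mostly with a low value. They report only what shows in the picture. A call takes as long as a camera call.
- bot.look_for(picture, label): "rect" ([left, top, width, height] in pixels, round what is visible of it).
The state is a dict: "time": time; "q": joint angles; "qd": joint speeds; "joint_efforts": joint torques, N m; "ee_pos": TCP position; "tcp_rot": TCP orientation; "wrist_force": force on the tool from outside, world axes, zero at the start; "torque": the same for the moment, N m; "opening": finger opening in m.
Only numpy, scipy, OpenCV 4.12 (cv2) and the standard library are available. Lean on these libraries where they do the work, as an engineer would, in place of code of your own. Each camera call takes 0.05 s, during which the arm holds its last target.

## Working session

There is one attempt and no reset: what is moved stays moved. The work goes in short steps, Python scripts to look and compute and a tool call to move; the robot and the scene stay as the last step left them, time stands still between calls to the robot, and variables do not carry over. Pictures are saved under pics/ and viewed, and the job is handed in when it is done.

Besides the shell and the picture viewer there is one more tool, called after "Emit:" in YAML: its name, and indented under it one key for each argument. servo_tool: Moves the arm, as the interface text tells. Its arguments: {"type":"object","properties":{"motion":{"type":"array","items":{"type":"array","items":{"type":"array","items":{"type":"number"}}}},"gripper":{"type":"number"},"newtons":{"type":"number"}},"required":["motion"]}

```bash
ls; mkdir -p pics; python3 - <<'E'
from workcell import bot
import cv2
o=bot.get_obs(); print(o)
for n in ["scene","top","wrist"]:
    p=bot.camera(n)
    cv2.imwrite(f"pics/{n}0.png",p["color"][:,:,::-1])
    print(n,p["fx"],p["fy"],p["cx"],p["cy"],p["R"],p["t"],p["shot"])
    for l in ["slide","mark","lever","lever_grip","stand"]:
        try: print(l,[(d["rect"],round(d["confidence"],2)) for d in bot.look_for(p,l)[:2]])
        except Exception as e: print(l,e)
E
```

```text
pics
{'time': 0.0, 'q': array([6.42866865e+01, 5.01251591e+00, 1.00369945e+01, 9.50989303e+01,
       2.11218072e-03, 8.99986718e+01]), 'qd': array([ 0.00916719,  0.0650923 , -0.04817623, -0.07617223, -0.00549584,
        0.04730012]), 'joint_efforts': array([ 6.71462954e-05, -5.20375943e+01,  4.64816666e+01,  1.59639685e-02,
        1.21993157e-04, -1.16045865e-05]), 'ee_pos': array([0.23851811, 0.4953351 , 0.21379224]), 'tcp_rot': array([-1.79925548e+02, -2.11390483e-03,  1.54288012e+02]), 'wrist_force': array([0.39987288, 0.56873592, 0.51767494]), 'torque': array([-0.01030408, -0.04825048, -0.00376901]), 'opening': 0.08508292402483535}
scene 445.0040587944715 445.0040587944715 315.48835840278423 194.43493651313858 [[-0.80485354  0.59344122 -0.00618931]
 [ 0.37099032  0.49496007 -0.78573578]
 [-0.46322454 -0.63469839 -0.61853131]] [ 0.40658348 -0.05687165  1.70276565] 1
slide [([278.4, 171.6, 77.2, 86.4], 0.71)]
mark []
lever [([297.2, 172.6, 38.2, 19.3], 0.57)]
lever_grip [([298.8, 173.4, 34.6, 24.9], 0.74)]
stand [([261.2, 124.6, 92.0, 136.1], 0.69)]
top 475.71975823414687 475.71975823414687 320.0995790929015 193.71084925679503 [[-0.02731877 -0.99955206  0.01222135]
 [-0.98111946  0.02446929 -0.19184853]
 [ 0.19146355 -0.01723168 -0.98134845]] [0.0396109  0.53949855 1.56386444] 2
slide [([238.2, 131.1, 96.3, 88.1], 0.79), ([230.4, 217.6, 76.9, 31.2], 0.41)]
mark []
lever [([330.1, 177.6, 7.2, 42.7], 0.49)]
lever_grip [([329.4, 178.7, 8.8, 41.3], 0.44)]
stand [([240.5, 128.8, 112.0, 90.8], 0.82)]
wrist 339.37196240780787 339.37196240780787 323.3664137549193 196.66730756686997 [[ 0.43426613  0.90078394  0.00110046]
 [ 0.86377345 -0.41676942  0.28319371]
 [ 0.25555498 -0.12203089 -0.9590621 ]] [-0.55111129 -0.03641974  0.37831431] 3
slide []
mark []
lever []
lever_grip []
stand []
```

View pics/scene0.png

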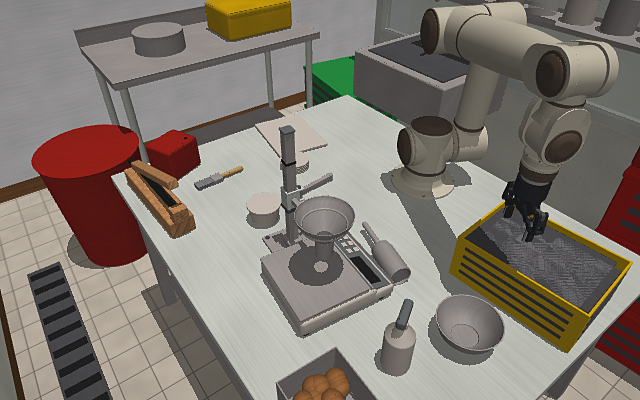

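View pics/top0.png

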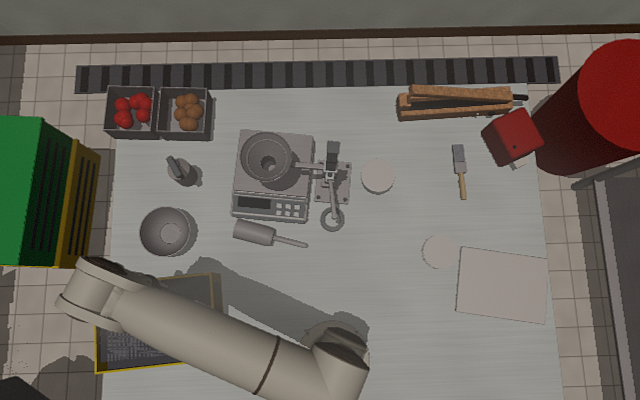

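```bash
python3 - <<'E'
import cv2
a=cv2.imread("pics/scene0.png");cv2.imwrite("pics/sc_z.png",cv2.resize(a[110:270,230:390],None,fx=3.7,fy=3.7,interpolation=cv2.INTER_CUBIC))
a=cv2.imread("pics/top0.png");cv2.imwrite("pics/tp_z.png",cv2.resize(a[110:260,230:380],None,fx=4,fy=4,interpolation=cv2.INTER_CUBIC))
E
```

```text
(no output)
```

View pics/sc_z.png

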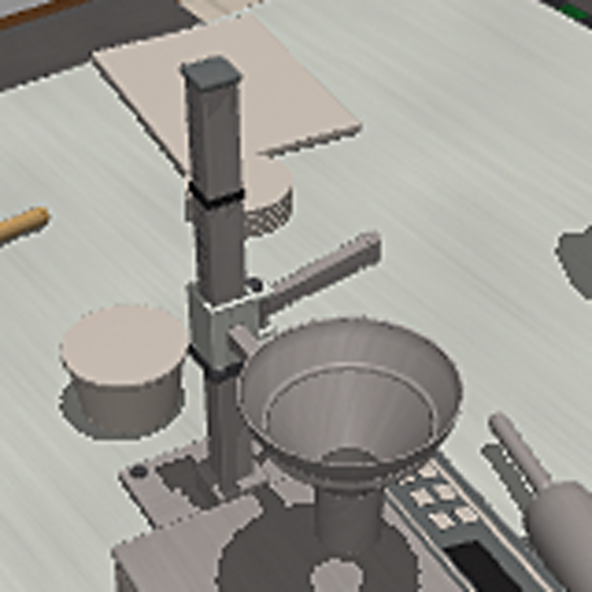

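View pics/tp_z.png

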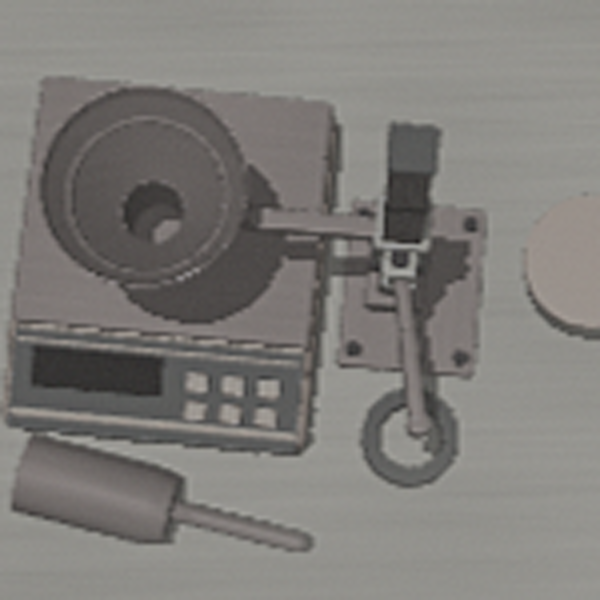

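```bash
python3 - <<'E'
from workcell import bot
import numpy as np
for n in("scene","top"):
    p=bot.camera(n); np.savez(f"{n}.npz",**{k:p[k] for k in("color","fx","fy","cx","cy","R","t")})
E
cat > h.py <<'E'
import numpy as np,cv2
def cal(n): return dict(np.load(f"{n}.npz"))
def proj(c,X):
    Xc=np.asarray(X)@c["R"].T+c["t"]; return np.stack([c["fx"]*Xc[...,0]/Xc[...,2]+c["cx"],c["fy"]*Xc[...,1]/Xc[...,2]+c["cy"]],-1)
def ray_z(c,uv,z):
    d=c["R"].T@np.array([(uv[0]-c["cx"])/c["fx"],(uv[1]-c["cy"])/c["fy"],1]); o=-c["R"].T@c["t"]
    return o+d*(z-o[2])/d[2]
E
python3 - <<'E'
from h import *
s,t=cal("scene"),cal("top")
T=lambda u,v:(230+u/4,110+v/4)
S=lambda u,v:(230+u/3.7,110+v/3.7)
for n,uv,z in [("plateTR",(487,208),.01),("plateBR",(475,375),.01),("plateBL",(338,365),.01),("pin",(401,258),.21),("slTL",(375,205),.23),("slTR",(430,205),.23),("slBR",(430,246),.23),("slBL",(377,246),.23),("levend",(420,430),.212),("capTL",(390,125),.42),("capTR",(441,125),.42)]:
    print(n,ray_z(t,T(*uv),z).round(4))
for n,uv,z in [("pin",(257,285),.21),("levend",(372,240),.212),("near corner",(232,305),.23),("left",(190,290),.23)]:
    print("S",n,ray_z(s,S(*uv),z).round(4))
im=s["color"][115:215,270:340,::-1]; cv2.imwrite("pics/z2.png",cv2.resize(im,None,fx=6,fy=6,interpolation=cv2.INTER_CUBIC))
E
```

```text
plateTR [ 0.6599 -0.0902  0.01  ]
plateBR [ 0.5105 -0.0738  0.01  ]
plateBL [0.5223 0.0449 0.01  ]
pin [ 0.5691 -0.0047  0.21  ]
slTL [0.6064 0.0147 0.23  ]
slTR [ 0.6054 -0.0273  0.23  ]
slBR [ 0.5732 -0.0262  0.23  ]
slBL [0.5742 0.0141 0.23  ]
levend [ 0.4347 -0.0148  0.212 ]
capTL [0.6105 0.0083 0.42  ]
capTR [ 0.6097 -0.0257  0.42  ]
S pin [ 0.5542 -0.0116  0.21  ]
S levend [ 0.444  -0.0028  0.212 ]
S near corner [0.5987 0.0197 0.23  ]
S left [ 0.6143 -0.0158  0.23  ]
```

View pics/z2.png

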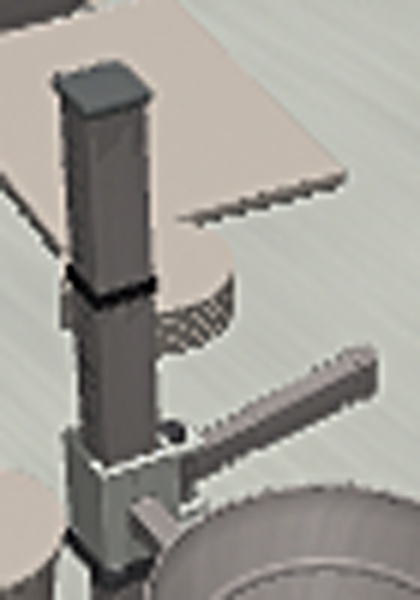

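```bash
cat > fit.py <<'E'
from h import *
from scipy.optimize import least_squares
s,t=cal("scene"),cal("top")
T=lambda u,v:np.array((230+u/4,110+v/4))
Z=lambda u,v:np.array((270+u/6,115+v/6))
def W(p,X):
    c,q=np.cos(p[2]),np.sin(p[2]); return np.array([p[0]+c*X[0]-q*X[1],p[1]+q*X[0]+c*X[1],X[2]])
a=.021;b=.0155
def obs(p):
    m=p[3];L=p[4]
    tip=lambda r,o,z:(-.027-r*np.cos(L)+o*np.sin(L), -r*np.sin(L)-o*np.cos(L),z)
    return [(s,(a,a,.23),Z(107,472)),(s,(a,-a,.23),Z(67,432)),(s,(-a,a,.23),Z(181,446)),
     (s,(b,b,m),Z(104,304)),(s,(b,-b,m),Z(68,284)),(s,(-b,b,m),Z(157,289)),
     (t,(-a,a,.23),T(377,246)),(t,(-a,-a,.23),T(430,246)),
     (t,(-.075,-.06,.01),T(475,375)),(t,(-.075,.06,.01),T(338,365)),(t,(.075,-.06,.01),T(487,208)),
     (t,tip(.135,0,.212),T(419,431)),(s,tip(.135,.0,.212),Z(362,348)),(t,tip(.08,0,.212),T(408,345))]
def res(p): return np.concatenate([proj(c,W(p,X))-u for c,X,u in obs(p)])
if __name__=="__main__":
    r=least_squares(res,[.595,-.007,-.1,.31,.1],loss="soft_l1",f_scale=.7)
    p=r.x;print(p.round(4));print(res(p).reshape(-1,2).round(2));np.save("p.npy",p)
    print("pin",W(p,(-.027,0,.2)),"dir deg",np.degrees(p[2]+p[4]))
    for c,n in((s,"scene"),(t,"top")):
        im=np.ascontiguousarray(cv2.resize(c["color"][100:240,250:390,::-1],None,fx=4.2,fy=4.2,interpolation=cv2.INTER_CUBIC))
        def poly(P):
            q=((proj(c,np.array([W(p,X) for X in P]))-[250,100]+.5)*4.2-.5).round().astype(int)
            cv2.polylines(im,[q],True,(0,0,255) ,1)
        for h,z in((a,.23),(a,.17),(b,p[3]),(b,p[3]+.008),(b,.42)): poly([(-h,-h,z),(-h,h,z),(h,h,z),(h,-h,z)])
        poly([(-.075,-.06,.01),(-.075,.06,.01),(.075,.06,.01),(.075,-.06,.01)])
        L=p[4]
        for z in(.188,.212):poly([(-.027-r*np.cos(L)+o*np.sin(L), -r*np.sin(L)-o*np.cos(L),z) for r,o in((.051,.007),(.135,.007),(.135,-.007),(.051,-.007))])
        cv2.imwrite(f"pics/ov_{n}.png",im)
E
python3 fit.py
```

```text
[ 0.5926 -0.0055 -0.0499  0.3174  0.1208]
[[-0.77 -0.08]
 [-1.48 -0.8 ]
 [-0.58 -0.77]
 [-1.02  1.09]
 [-0.7  -0.83]
 [-0.21  0.02]
 [-0.79  0.5 ]
 [-0.25  0.85]
 [-3.54 -1.09]
 [-3.81  0.57]
 [-6.01 -1.1 ]
 [-0.07  0.99]
 [ 1.37 -1.24]
 [ 0.81  4.67]]
pin [ 0.56560083 -0.00411056  0.2       ] dir deg 4.0615072779260535
```

View pics/ov_scene.png

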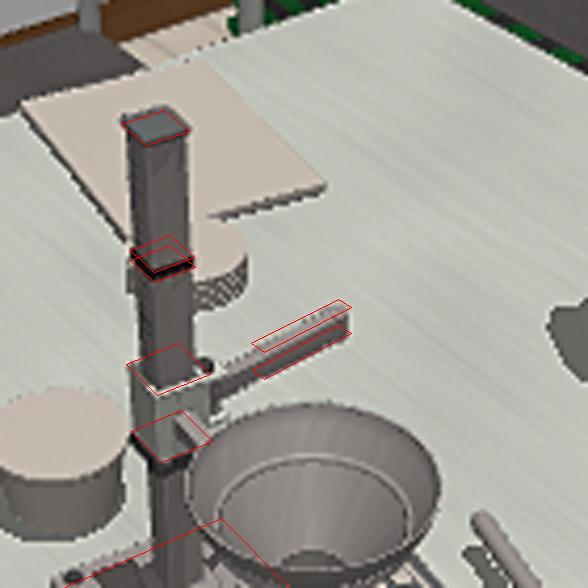

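View pics/ov_top.png

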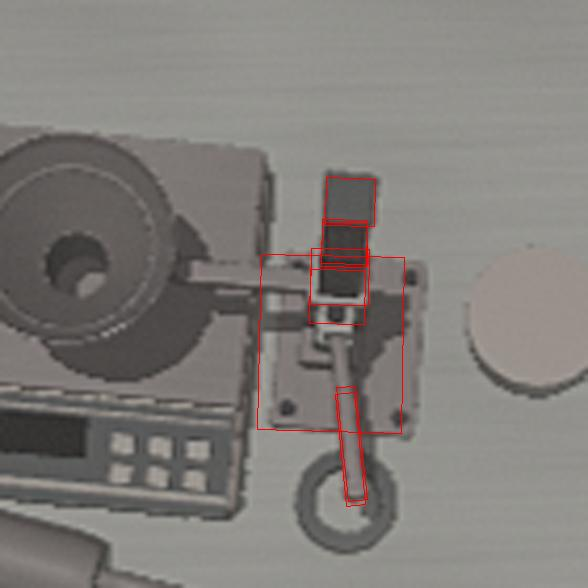

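```bash
sed -i 's/(t,tip(.08,0,.212),T(408,345))//; s/(-.075,-.06,.01),T/(p[5]-.075,p[6]-.06,.01),T/; s/(-.075,.06,.01),T/(p[5]-.075,p[6]+.06,.01),T/; s/(.075,-.06,.01),T/(p[5]+.075,p[6]-.06,.01),T/; s/.31,.1\]/.31,.1,0,0]/' fit.py; python3 fit.py
```

```text
[ 5.930e-01 -2.700e-03 -9.130e-02  3.194e-01  1.973e-01 -2.000e-04
 -1.940e-02]
[[-0.77  0.39]
 [-0.96 -0.55]
 [-0.25 -0.  ]
 [-0.95  0.93]
 [-0.23 -1.14]
 [ 0.13  0.07]
 [-1.97  0.11]
 [-1.45  1.01]
 [ 0.31 -0.09]
 [ 0.1   0.16]
 [-0.47 -0.06]
 [ 0.21  0.69]
 [ 0.97 -1.27]]
pin [ 5.66073071e-01 -2.55907515e-04  2.00000000e-01] dir deg 6.072471297288653
```

Emit:
servo_tool:
  motion:
    - [[0,0,-30,0,0,-0.139],[0,0,-30,0,0,-0.139]]

```text
time: 1.2
ee_pos: [0.2384, 0.495, 0.2745]
tcp_rot: [-179.9, -0.0, 170.5]
wrist_force: [1.2, 0.3, 0.7]
opening: 0.0853
```

```bash
cat > d.py <<'E'
import sys;from h import *
from scipy.spatial.transform import Rotation as Ro
from workcell import bot
o=bot.get_obs();R=Ro.from_euler("xyz",o["tcp_rot"],degrees=True).as_matrix()
print("t",round(o["time"],2),"q",o["q"].round(1),"pos",o["ee_pos"].round(4),"rot",o["tcp_rot"].round(2),"F",o["wrist_force"].round(1),"op",round(o["opening"],4))
if len(sys.argv)>3:
    g=np.array(list(map(float,sys.argv[1:4])));print("tool mm",((R.T@(g-o["ee_pos"]))*1000).round(1))
E
python3 d.py .4665 -.0125 .27
```

```text
t 1.2 q [ 64.3   6.9  18.9 102.2  -0.   73.8] pos [0.2384 0.495  0.2745] rot [-1.7989e+02 -3.0000e-02  1.7052e+02] F [1.2 0.3 0.7] op 0.0853
tool mm [-308.5 -463.     5.2]
```

Emit:
servo_tool:
  motion:
    - [[-24.5,-37.5,0,0,0,-0.135],[-19,-40.5,0,0,0,-0.135],[-13.6,-42.7,0,0,0,0],[-13.6,-42.7,0,0,0,0],[-13.6,-42.7,0,0,0,0]]

```text
time: 1.7
ee_pos: [0.3275, 0.2882, 0.2746]
tcp_rot: [180.0, 0.0, -174.3]
wrist_force: [0.1, 0.6, 0.0]
opening: 0.0855
```

Emit:
servo_tool:
  motion:
    - [[-13.6,-42.7,0,0,0,0],[-13.6,-42.7,0,0,0,0],[-13.6,-42.7,0,0,0,0],[-13.6,-42.7,0,0,0,0],[-13.6,-42.7,0,0,0,0]]

```text
time: 2.2
ee_pos: [0.4164, 0.0823, 0.2747]
tcp_rot: [180.0, 0.0, -174.3]
wrist_force: [2.4, 0.5, -0.2]
opening: 0.0854
```

```bash
python3 d.py .4665 -.0125 .27
```

```text
t 2.2 q [ 11.2 -10.2   2.2 102.4   0.    5.5] pos [0.4164 0.0823 0.2747] rot [ 1.7999e+02  5.0000e-02 -1.7431e+02] F [ 2.4  0.5 -0.2] op 0.0854
tool mm [-40.5 -99.3   4.8]
```

Emit:
servo_tool:
  motion:
    - [[-14,-33,0,0,0,0],[-13,-33,0,0,0,0],[-13.5,-33,0,0,0,0],[0,0,0,0,0,0]]

```text
time: 2.6
ee_pos: [0.4673, -0.0133, 0.2737]
tcp_rot: [-180.0, -0.0, -174.5]
wrist_force: [-0.1, 0.4, -0.4]
opening: 0.0856
```

```bash
python3 - <<'E'
from workcell import bot
import cv2,numpy as np
from h import *
p=bot.camera("wrist");cv2.imwrite("pics/w1.png",p["color"][:,:,::-1])
np.savez("wrist.npz",**{k:p[k] for k in("color","fx","fy","cx","cy","R","t")})
for l in("lever","lever_grip","slide"): print(l,[(d["rect"],round(d["confidence"],2)) for d in bot.look_for(p,l)[:2]])
print(bot.get_obs()["ee_pos"],proj(p,np.array([[.566,-.0003,.2],[.432,-.0145,.212],[.4665,-.0108,.212]])))
E
```

```text
lever [([313.8, 151.5, 27.4, 162.3], 0.75)]
lever_grip [([310.9, 149.8, 32.1, 172.6], 0.63)]
slide [([293.4, 150.9, 244.2, 245.5], 0.96), ([0.0, 2.6, 74.7, 59.7], 0.43)]
[ 0.46583308 -0.009854    0.27462279] [[326.91864236 318.993218  ]
 [325.58008758 154.1852424 ]
 [326.07782828 204.64037828]]
```

View pics/w1.png

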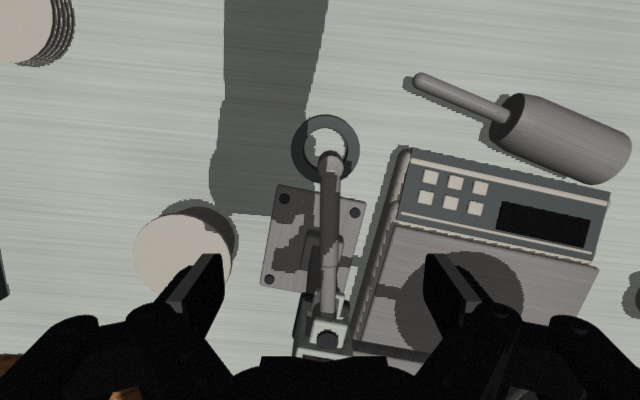

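Emit:
servo_tool:
  motion:
    - [[0,3,25,0,0,0.02],[0,0,25,0,0,0],[0,0,24,0,0,0],[0,0,0,0,0,0]]

```text
time: 3.2
ee_pos: [0.4643, -0.0063, 0.198]
tcp_rot: [180.0, -0.2, -175.4]
wrist_force: [-0.2, -0.3, 0.3]
opening: 0.0856
```

```bash
python3 d.py; python3 - <<'E'
from workcell import bot
import cv2
p=bot.camera("wrist");cv2.imwrite("pics/w2.png",p["color"][:,:,::-1])
E
```

```text
t 3.2 q [-0.8 -6.8 -3.4 93.6  0.  -5.4] pos [ 0.4643 -0.0063  0.198 ] rot [ 179.97   -0.22 -175.36] F [-0.2 -0.3  0.3] op 0.0856
```

View pics/w2.png

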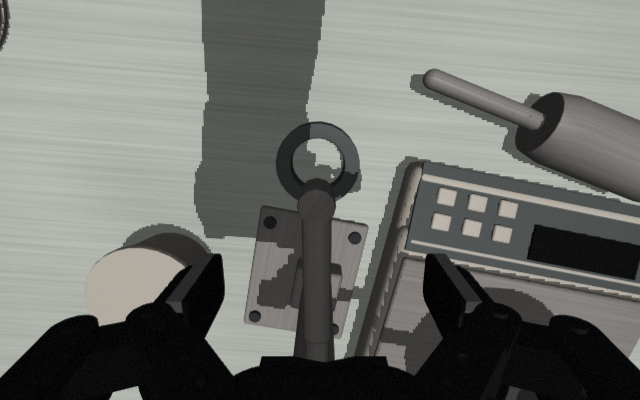

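Emit:
servo_tool:
  motion:
    - [[0,-3,0,0,0,0],[0,0,0,0,0,0],[0,0,0,0,0,0],[0,0,0,0,0,0],[0,0,0,0,0,0]]
  gripper: 0
  newtons: 90

```text
time: 3.75
ee_pos: [0.4662, -0.0104, 0.2008]
tcp_rot: [180.0, 0.0, -175.5]
wrist_force: [1.3, -0.2, -0.3]
opening: 0.0122
```

Emit:
servo_tool:
  motion:
    - [[0,0,0,0,0,0],[0,0,0,0,0,0],[0,0,0,0,0,0],[0,0,0,0,0,0],[0,0,0,0,0,0]]

```text
time: 4.25
ee_pos: [0.4661, -0.0104, 0.2005]
tcp_rot: [180.0, -0.0, -175.5]
wrist_force: [-0.4, 1.0, 0.5]
opening: 0.0001
```

```bash
python3 d.py; python3 - <<'E'
from workcell import bot
import cv2
p=bot.camera("wrist");cv2.imwrite("pics/w3.png",p["color"][:,:,::-1])
p=bot.camera("scene");cv2.imwrite("pics/s3.png",cv2.resize(p["color"][100:240,250:390,::-1],None,fx=4.2,fy=4.2,interpolation=cv2.INTER_CUBIC))
E
```

```text
t 4.25 q [-1.3 -6.7 -3.  93.7  0.  -5.8] pos [ 0.4661 -0.0104  0.2005] rot [ 180.     -0.   -175.46] F [-0.4  1.   0.5] op 0.0001
```

View pics/w3.png

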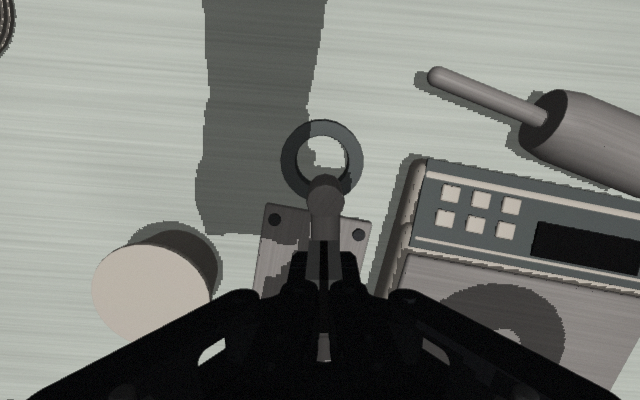

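View pics/s3.png

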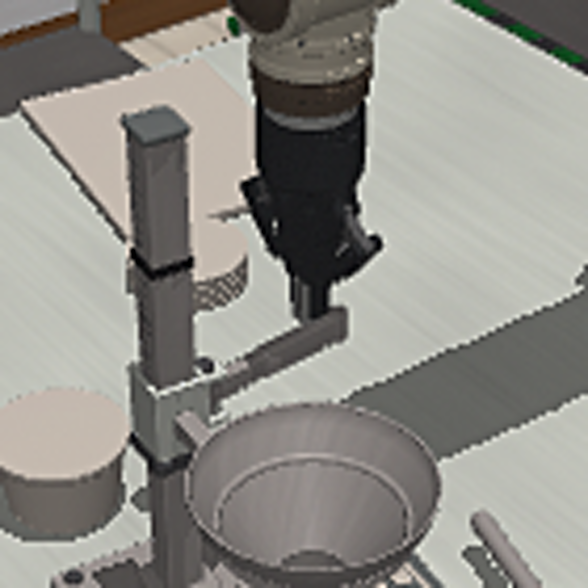

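```bash
python3 - <<'E'
from h import *
from workcell import bot
p=bot.camera("wrist");np.savez("w3.npz",**{k:p[k] for k in("color","fx","fy","cx","cy","R","t")})
c=cal("w3");w=cal("wrist")
for q in(w,c): print("cam",-q["R"].T@q["t"],q["R"].round(3).tolist())
print("TCP, tip proj",proj(c,np.array([[.4661,-.0104,.2005],[.4661,-.0104,.1815],[.432,-.0145,.212],[.432,-.0145,.188]])))
# widths
for n,q,r in(("w1",w,(170,200,240,280)),("w3",c,(190,205,220,235))):
    for y in r: print(n,y,q["color"][y,295:360].mean(1).astype(int).tolist())
E
```

```text
cam [ 0.39608659 -0.01946557  0.43306149] [[-0.095, 0.995, 0.0], [0.955, 0.091, 0.283], [0.282, 0.027, -0.959]]
cam [ 0.3946469  -0.01545384  0.35973489] [[-0.079, 0.997, 0.001], [0.956, 0.075, 0.284], [0.283, 0.023, -0.959]]
TCP, tip proj [[321.91756256 242.78379057]
 [322.02304985 228.82400297]
 [318.61566652 182.99533759]
 [319.19463031 171.60601966]]
w1 170 [84, 82, 69, 43, 33, 37, 35, 35, 36, 36, 37, 38, 35, 37, 38, 33, 37, 36, 40, 36, 29, 26, 26, 41, 54, 58, 58, 59, 60, 61, 66, 114, 143, 144, 145, 137, 158, 158, 144, 135, 138, 130, 130, 129, 129, 129, 124, 113, 64, 34, 39, 35, 36, 35, 36, 41, 63, 89, 151, 170, 173, 171, 170, 171, 171]
w1 200 [60, 58, 57, 58, 56, 56, 59, 63, 75, 58, 61, 58, 57, 58, 60, 58, 58, 59, 61, 90, 127, 129, 129, 128, 107, 52, 49, 53, 55, 59, 58, 63, 59, 60, 61, 60, 64, 61, 63, 59, 54, 54, 50, 51, 52, 105, 130, 123, 122, 116, 115, 113, 107, 103, 95, 90, 86, 75, 65, 66, 73, 78, 81, 85, 90]
w1 240 [58, 60, 57, 57, 59, 58, 57, 57, 58, 50, 38, 51, 57, 58, 62, 58, 60, 61, 59, 62, 60, 59, 59, 57, 47, 44, 50, 54, 54, 60, 60, 60, 58, 60, 61, 61, 62, 58, 57, 55, 5
[... 847 characters left out ...]
, 57, 58, 61, 62, 62, 62, 59, 61, 62, 61, 61, 58, 56, 76, 177, 184, 182, 181, 184, 182, 181, 183, 180, 183, 185, 182, 182, 184, 185, 186]
w3 220 [62, 61, 60, 61, 62, 63, 63, 60, 58, 66, 62, 61, 59, 63, 62, 59, 38, 48, 58, 57, 58, 60, 62, 61, 64, 65, 63, 64, 61, 65, 65, 69, 65, 68, 66, 67, 65, 64, 61, 60, 61, 59, 54, 46, 52, 110, 132, 135, 132, 125, 120, 121, 124, 120, 116, 113, 107, 103, 101, 97, 89, 81, 77, 69, 64]
w3 235 [63, 63, 62, 63, 63, 61, 65, 66, 65, 60, 63, 65, 64, 60, 78, 129, 36, 49, 55, 58, 61, 59, 61, 64, 66, 64, 62, 61, 63, 64, 66, 66, 65, 64, 68, 66, 62, 63, 61, 58, 58, 58, 54, 46, 61, 135, 133, 132, 137, 137, 135, 135, 128, 129, 133, 131, 124, 47, 48, 55, 50, 52, 52, 52, 55]
```

```bash
python3 - <<'E'
from h import *
s=cal("scene")
P=proj(s,np.array([[.4661,-.0104,.2005],[.4661,-.0104,.1815],[.432,-.0145,.212],[.432,-.0145,.188],[.4661,-.0104,.212]]))
print(P,(P-[250,100]+.5)*4.2)
from workcell import bot
p=bot.camera("scene");cv2.imwrite("pics/s4.png",cv2.resize(p["color"][150:210,280:350,::-1],None,fx=10,fy=10,interpolation=cv2.INTER_CUBIC))
p=bot.camera("top");cv2.imwrite("pics/t4.png",cv2.resize(p["color"][120:250,280:380,::-1],None,fx=5,fy=4.5,interpolation=cv2.INTER_CUBIC))
E
```

```text
[[323.29648923 179.27891746]
 [323.26794088 184.21781162]
 [331.27114838 171.75917753]
 [331.15063207 178.01349573]
 [323.31400777 176.24819125]] [[309.94525475 335.07145335]
 [309.82535169 355.8148088 ]
 [343.43882321 303.48854562]
 [342.93265471 329.75668205]
 [310.01883263 322.34240327]]
```

View pics/s4.png

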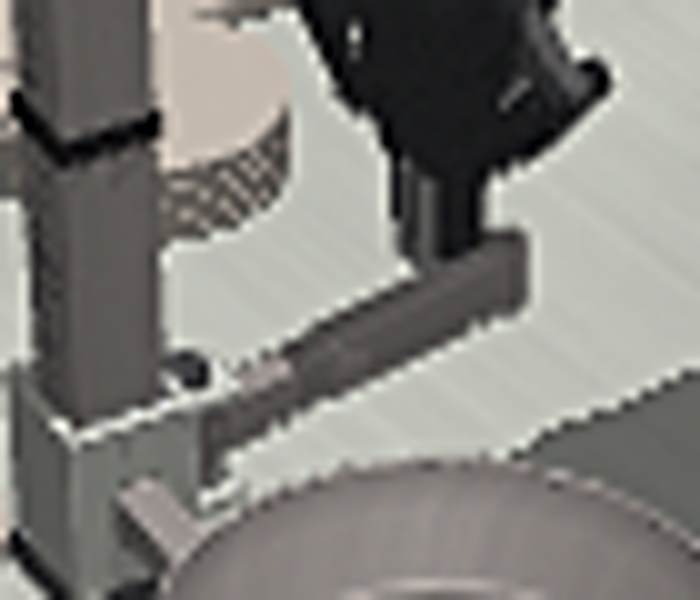

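View pics/t4.png

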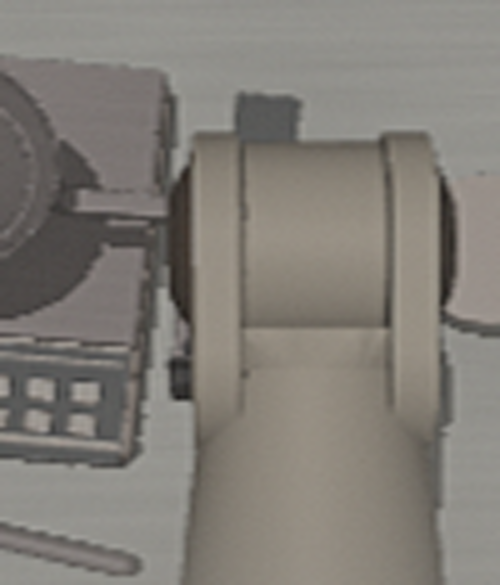

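```bash
python3 - <<'E'
import cv2,numpy as np
a=cv2.imread("pics/w3.png")[170:380,240:410].astype(float)
a=np.clip(255*(a/255)**.5,0,255).astype(np.uint8)
cv2.imwrite("pics/w3z.png",cv2.resize(a,None,fx=2.8,fy=2.8,interpolation=cv2.INTER_CUBIC))
E
```

```text
(no output)
```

View pics/w3z.png

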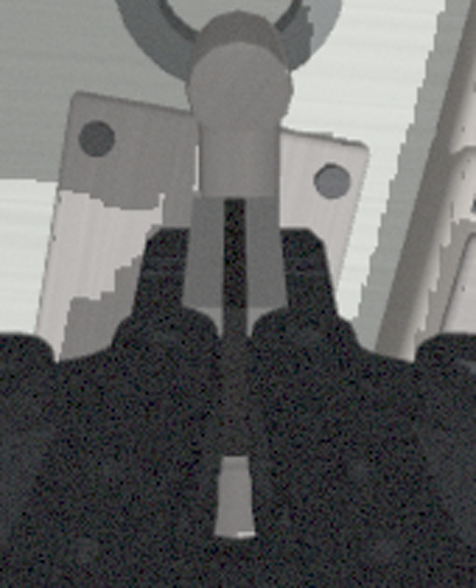

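Emit:
servo_tool:
  motion:
    - [[0,0,0,0,0,0],[0,0,0,0,0,0],[0,0,0,0,0,0],[0,0,0,0,0,0],[0,0,0,0,0,0]]
  gripper: 50

```text
time: 5.0
ee_pos: [0.4661, -0.0104, 0.2005]
tcp_rot: [180.0, -0.0, -175.5]
wrist_force: [-0.2, 0.1, 0.2]
opening: 0.0501
```

Emit:
servo_tool:
  motion:
    - [[0,0,10,0,0,0],[0,0,10,0,0,0],[0,0,10,0,0,0],[0,0,0,0,0,0]]

```text
time: 5.4
ee_pos: [0.4652, -0.0104, 0.1684]
tcp_rot: [180.0, -0.2, -175.5]
wrist_force: [0.0, 0.9, 0.8]
opening: 0.0499
```

```bash
python3 d.py; python3 - <<'E'
from workcell import bot
import cv2
import numpy as np
p=bot.camera("wrist");a=p["color"][150:390,160:480,::-1]
a=np.clip(255*(a/255)**.5,0,255).astype(np.uint8)
cv2.imwrite("pics/w5.png",cv2.resize(a,None,fx=2,fy=2,interpolation=cv2.INTER_CUBIC))
p=bot.camera("scene");cv2.imwrite("pics/s5.png",cv2.resize(p["color"][130:210,270:350,::-1],None,fx=7,fy=7,interpolation=cv2.INTER_CUBIC))
E
```

```text
t 5.4 q [-1.3 -7.1 -7.  90.3  0.  -5.8] pos [ 0.4652 -0.0104  0.1684] rot [ 1.7998e+02 -1.6000e-01 -1.7546e+02] F [0.  0.9 0.8] op 0.0499
```

View pics/w5.png

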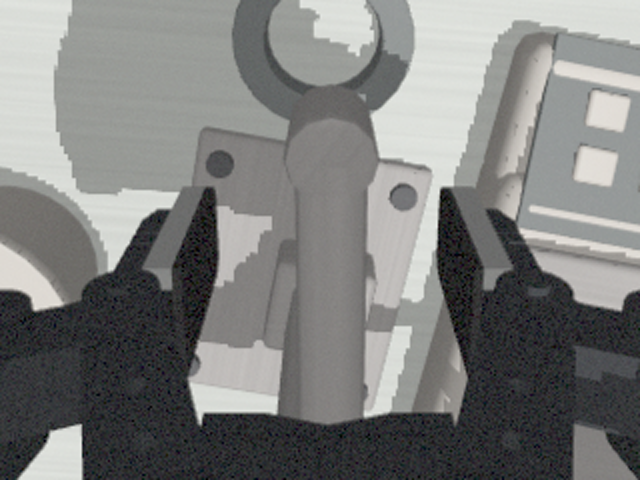

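View pics/s5.png

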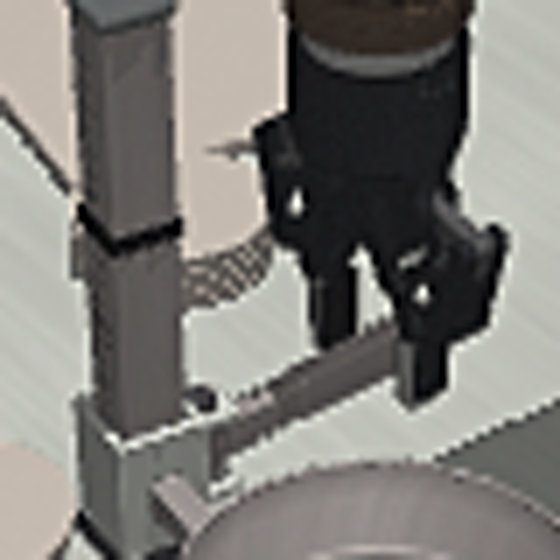

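Emit:
servo_tool:
  motion:
    - [[0,0,6,0,0,0],[0,0,0,0,0,0]]

```text
time: 5.7
ee_pos: [0.466, -0.0104, 0.164]
tcp_rot: [180.0, -0.0, -175.5]
wrist_force: [0.1, -0.4, -0.8]
opening: 0.0498
```

Emit:
servo_tool:
  motion:
    - [[0,0,0,0,0,0],[0,0,0,0,0,0],[0,0,0,0,0,0],[0,0,0,0,0,0],[0,0,0,0,0,0]]
  gripper: 0
  newtons: 90

```text
time: 6.2
ee_pos: [0.4662, -0.0102, 0.1648]
tcp_rot: [180.0, 0.0, -175.4]
wrist_force: [-1.1, 2.3, 3.2]
opening: 0.0127
```

```bash
python3 d.py; python3 - <<'E'
from workcell import bot
import cv2
import numpy as np
p=bot.camera("wrist");a=p["color"][150:390,160:480,::-1]
a=np.clip(255*(a/255)**.5,0,255).astype(np.uint8)
cv2.imwrite("pics/w6.png",cv2.resize(a,None,fx=2,fy=2,interpolation=cv2.INTER_CUBIC))
p=bot.camera("scene");cv2.imwrite("pics/s6.png",cv2.resize(p["color"][130:210,270:350,::-1],None,fx=7,fy=7,interpolation=cv2.INTER_CUBIC))
E
```

```text
t 6.2 q [-1.3 -7.2 -7.4 89.8  0.  -5.8] pos [ 0.4662 -0.0102  0.1648] rot [ 1.7998e+02  3.0000e-02 -1.7545e+02] F [-1.1  2.3  3.2] op 0.0127
```

View pics/w6.png

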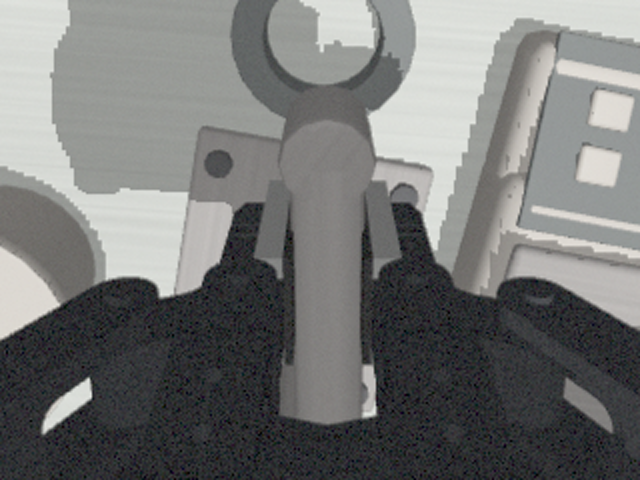

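View pics/s6.png

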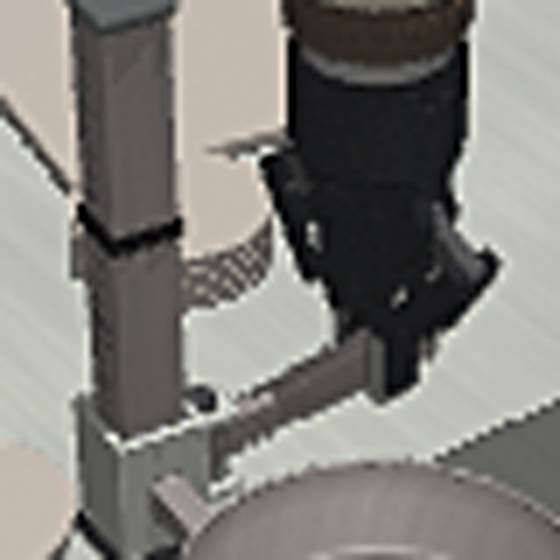

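Emit:
servo_tool:
  motion:
    - [[0,0,-5,0,0,0],[0,0,-10,0,0,0],[0,0,-10,0,0,0],[0,0,-10,0,0,0],[0,0,-5,0,0,0]]

```text
time: 6.8
ee_pos: [0.4661, -0.0103, 0.2052]
tcp_rot: [180.0, -0.0, -175.5]
wrist_force: [2.3, 3.0, -8.2]
opening: 0.0126
```

```bash
python3 d.py; cat > look.py <<'E'
import sys;from workcell import bot
from h import *
n=sys.argv[1]
p=bot.camera("scene");cv2.imwrite(f"pics/s{n}.png",cv2.resize(p["color"][120:210,270:350,::-1],None,fx=6.5,fy=6.5,interpolation=cv2.INTER_CUBIC))
np.savez(f"s{n}.npz",**{k:p[k] for k in("color","fx","fy","cx","cy","R","t")})
p=bot.camera("wrist");a=p["color"][150:390,160:480,::-1]
a=np.clip(255*(a/255)**.5,0,255).astype(np.uint8)
cv2.imwrite(f"pics/w{n}.png",cv2.resize(a,None,fx=1.5,fy=1.5,interpolation=cv2.INTER_CUBIC))
E
python3 look.py 7
```

```text
t 6.8 q [-1.3 -6.6 -2.4 94.2  0.  -5.8] pos [ 0.4661 -0.0103  0.2052] rot [ 179.98   -0.   -175.45] F [ 2.3  3.  -8.2] op 0.0126
```

View pics/s7.png

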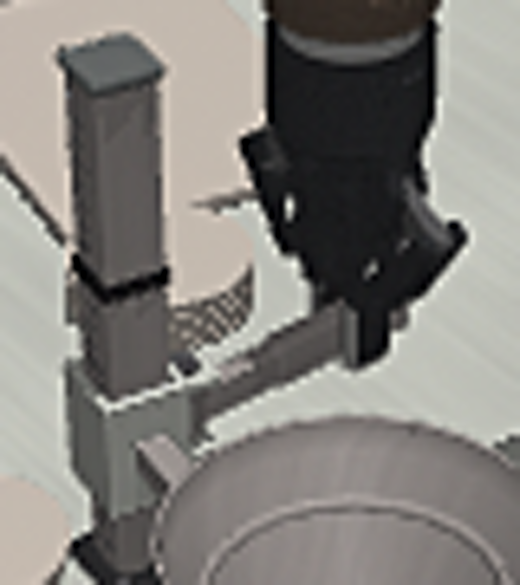

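View pics/w7.png

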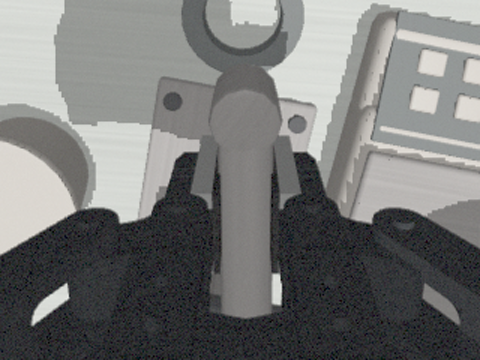

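Emit:
servo_tool:
  motion:
    - [[0,0,-5,0,0,0],[0,0,-10,0,0,0],[0,0,-10,0,0,0],[0,0,-10,0,0,0],[0,0,-5,0,0,0]]

```text
time: 7.4
ee_pos: [0.4661, -0.0103, 0.2449]
tcp_rot: [180.0, 0.0, -175.5]
wrist_force: [2.4, 4.2, -8.0]
opening: 0.0124
```

Emit:
servo_tool:
  motion:
    - [[0,0,-3,0,0,0],[0,0,0,0,0,0],[0,0,0,0,0,0]]

```text
time: 7.7
ee_pos: [0.4661, -0.0103, 0.2473]
tcp_rot: [180.0, 0.0, -175.5]
wrist_force: [2.9, 3.7, -5.6]
opening: 0.0126
```

```bash
python3 d.py; python3 look.py 8; python3 - <<'E'
from h import *
from fit import W
p=np.load("p.npy");c=cal("s8")
im=np.ascontiguousarray(cv2.resize(c["color"][120:190,265:345,::-1],None,fx=9,fy=9,interpolation=cv2.INTER_CUBIC))
cv2.imwrite("pics/s8a.png",im)
for h,z,col in((.021,.313,(0,255,0)),(.0152,p[3],(0,0,255))):
    q=((proj(c,np.array([W(p,X) for X in [(-h,-h,z),(-h,h,z),(h,h,z),(h,-h,z)]]))-[265,120]+.5)*9-.5).round().astype(int)
    cv2.polylines(im,[q],True,col,1);print(q.tolist())
cv2.imwrite("pics/s8b.png",im)
E
```

```text
t 7.7 q [-1.3 -5.6  3.2 98.8  0.  -5.8] pos [ 0.4661 -0.0103  0.2473] rot [ 179.99    0.   -175.46] F [ 2.9  3.7 -5.6] op 0.0126
[[245, 349], [311, 414], [190, 455], [126, 389]]
[[237, 346], [284, 393], [197, 423], [150, 375]]
```

View pics/s8a.png

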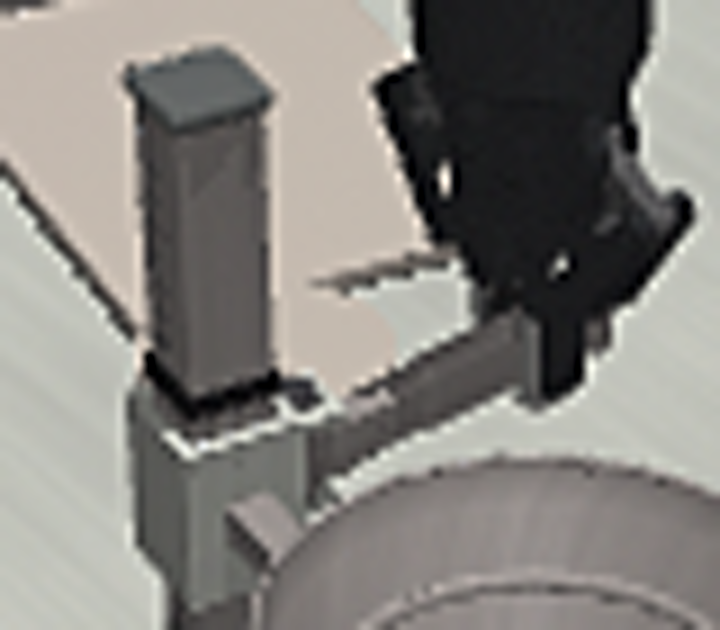

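View pics/s8b.png

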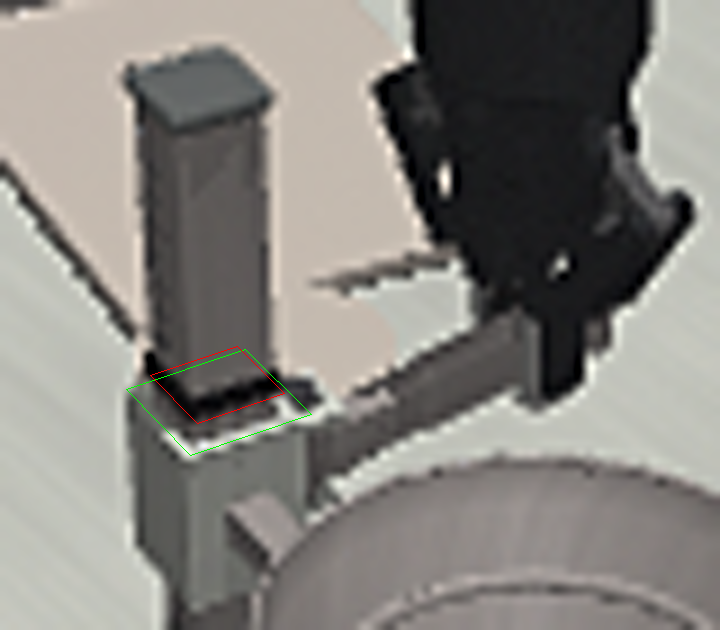

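View pics/w8.png

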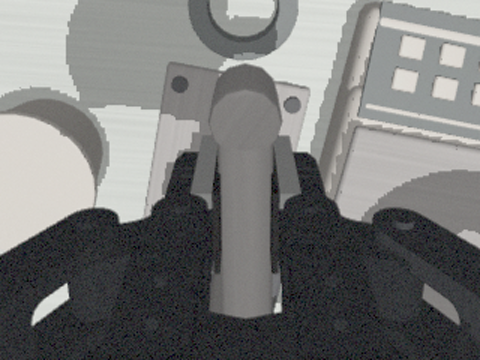

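Emit:
servo_tool:
  motion:
    - [[0,0,-3,0,0,0],[0,0,-3,0,0,0],[0,0,0,0,0,0],[0,0,0,0,0,0]]

```text
time: 8.2
ee_pos: [0.4661, -0.0104, 0.2534]
tcp_rot: [180.0, -0.0, -175.5]
wrist_force: [3.9, 3.9, -5.2]
opening: 0.0125
```

```bash
python3 d.py; python3 look.py 9; python3 - <<'E'
from h import *
from fit import W
p=np.load("p.npy")
for n in("s8","s9"):
    c=cal(n); print(n)
    g=c["color"].mean(2)
    for col in (288,290,292,294): print(col,g[155:174,col].astype(int).tolist())
c=cal("s9")
im=np.ascontiguousarray(cv2.resize(c["color"][145:185,270:320,::-1],None,fx=14,fy=14,interpolation=cv2.INTER_NEAREST))
cv2.imwrite("pics/s9a.png",im)
print([ (z,proj(c,W(p,(h,h,z))).round(2),proj(c,W(p,(h,0,z))).round(2)) for h,z in((.015,.3194),(.015,.3274),(.015,.313),(.021,.313),(.021,.319))])
E
```

```text
t 8.2 q [-1.3 -5.4  4.1 99.5  0.  -5.8] pos [ 0.4661 -0.0104  0.2534] rot [ 180.     -0.   -175.46] F [ 3.9  3.9 -5.2] op 0.0125
s8
288 [89, 89, 89, 89, 89, 89, 90, 93, 58, 10, 17, 51, 76, 68, 218, 91, 110, 112, 113]
290 [91, 90, 91, 90, 92, 91, 95, 100, 10, 18, 61, 95, 91, 191, 152, 108, 114, 115, 115]
292 [89, 90, 90, 90, 91, 92, 97, 56, 11, 22, 92, 81, 142, 225, 105, 113, 114, 114, 114]
294 [81, 82, 83, 85, 86, 90, 78, 3, 12, 50, 77, 92, 217, 94, 111, 115, 114, 113, 113]
s9
288 [89, 88, 89, 89, 88, 89, 89, 93, 59, 9, 10, 66, 227, 105, 110, 112, 113, 112, 112]
290 [91, 91, 90, 92, 91, 92, 95, 101, 10, 14, 61, 155, 199, 107, 113, 114, 114, 114, 114]
292 [90, 91, 90, 90, 91, 93, 97, 56, 10, 12, 83, 235, 99, 112, 115, 114, 112, 111, 134]
294 [81, 81, 83, 85, 88, 93, 80, 6, 9, 70, 237, 112, 111, 114, 114, 114, 112, 111, 153]
[(0.3194, array([286.46, 166.47]), array([283.88, 163.83])), (0.3274, array([286.32, 164.04]), array([283.74, 161.41])), (0.313, array([286.57, 168.39]), array([284.  , 165.75])), (0.313, array([285.67, 170.12]), array([282.08, 166.4 ])), (0.319, array([285.57, 168.32]), array([281.96, 164.6 ]))]
```

View pics/s9a.png

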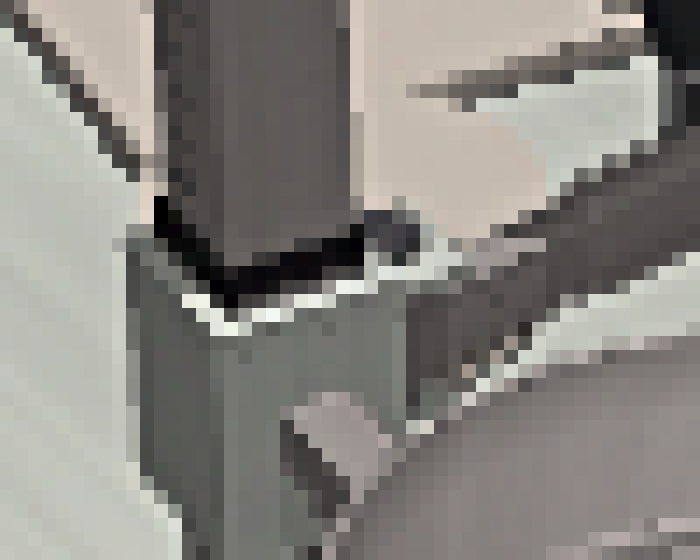

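```bash
python3 - <<'E'
from h import *
from fit import W
p=np.load("p.npy"); c=cal("s9")
def row(h,z,col):
    xs=np.linspace(-h,h,200);q=proj(c,np.array([W(p,(x,h,z)) for x in xs])); i=np.argsort(q[:,0]); return np.interp(col,q[i,0],q[i,1])
m={288:(167.5,165.9),290:(167.3-.2,164.9),292:(166.5,164.45),294:(165.6,164.0)}
for k,(o,b) in m.items():
    bias=o-row(.021,.3192,k); d=(row(.015,.3192,k)+bias-b)/((row(.015,.309,k)-row(.015,.3192,k))/10.2)
    print(k,round(bias,2),"sleeve below band by mm",round(d,2), "rim px",round(row(.021,.3192,k)-row(.015,.3192,k),2))
# original picture: band top/bottom vs column/ start sleeve
E
```

```text
288 0.07 sleeve below band by mm 0.59 rim px 1.42
290 0.36 sleeve below band by mm 2.57 rim px 1.42
292 0.44 sleeve below band by mm 2.09 rim px 1.41
294 0.22 sleeve below band by mm 0.62 rim px 1.41
```

Emit:
servo_tool:
  motion:
    - [[0,0,-1.2,0,0,0],[0,0,0,0,0,0],[0,0,0,0,0,0],[0,0,0,0,0,0]]

```text
time: 8.7
ee_pos: [0.4661, -0.0104, 0.2544]
tcp_rot: [180.0, -0.0, -175.5]
wrist_force: [4.5, 3.7, -6.3]
opening: 0.0129
```

Emit:
servo_tool:
  motion:
    - [[-0.1,-4,0,0,0,-0.04],[-0.2,-6,0,0,0,-0.06],[-0.2,-6,0,0,0,-0.06],[-0.1,-4,0,0,0,-0.04],[0,0,0,0,0,0]]

```text
time: 9.2
ee_pos: [0.4699, -0.0303, 0.2544]
tcp_rot: [180.0, 0.0, -163.9]
wrist_force: [3.8, 5.6, -6.1]
opening: 0.0127
```

```bash
python3 d.py; python3 look.py 10
```

```text
t 9.2 q [ -3.7  -4.7   4.8  99.6   0.  -19.8] pos [ 0.4699 -0.0303  0.2544] rot [ 179.99    0.   -163.94] F [ 3.8  5.6 -6.1] op 0.0127
```

View pics/s10.png

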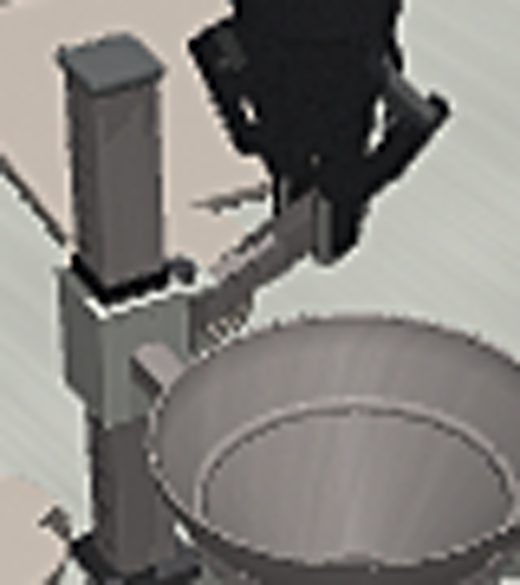

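View pics/w10.png

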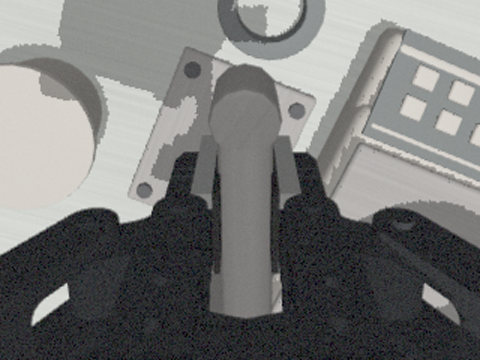

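Emit:
servo_tool:
  motion:
    - [[-0.1,-4,0,0,0,-0.04],[-0.2,-6,0,0,0,-0.06],[-0.2,-6,0,0,0,-0.06],[-0.1,-4,0,0,0,-0.04],[0,0,0,0,0,0]]

```text
time: 9.8
ee_pos: [0.4773, -0.0487, 0.2544]
tcp_rot: [180.0, 0.0, -152.5]
wrist_force: [2.7, 5.3, -5.5]
opening: 0.0128
```

```bash
python3 d.py; python3 look.py 11
```

```text
t 9.8 q [ -5.8  -3.5   6.   99.5   0.  -33.4] pos [ 0.4773 -0.0487  0.2544] rot [ 179.98    0.   -152.48] F [ 2.7  5.3 -5.5] op 0.0128
```

View pics/s11.png

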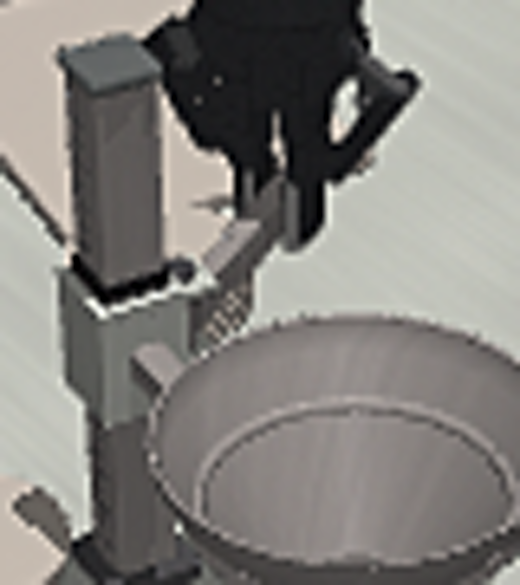

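View pics/w11.png

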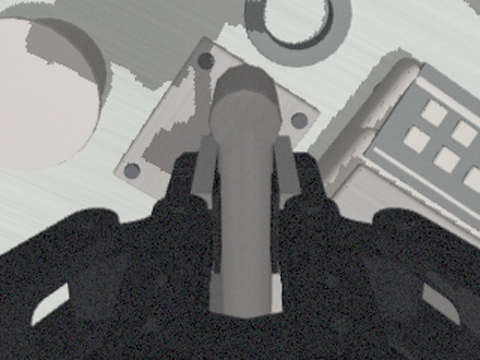

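Emit:
servo_tool:
  motion:
    - [[-0.1,-4,0,0,0,-0.04],[-0.2,-6,0,0,0,-0.06],[-0.2,-6,0,0,0,-0.06],[-0.2,-6,0,0,0,-0.06],[0,0,0,0,0,0]]

```text
time: 10.4
ee_pos: [0.4896, -0.0669, 0.2544]
tcp_rot: [180.0, 0.0, -139.8]
wrist_force: [2.1, 5.8, -5.5]
opening: 0.0124
```

```bash
python3 d.py; python3 look.py 12
```

```text
t 10.4 q [ -7.8  -1.6   7.9  99.4   0.  -48. ] pos [ 0.4896 -0.0669  0.2544] rot [ 179.96    0.   -139.84] F [ 2.1  5.8 -5.5] op 0.0124
```

View pics/s12.png

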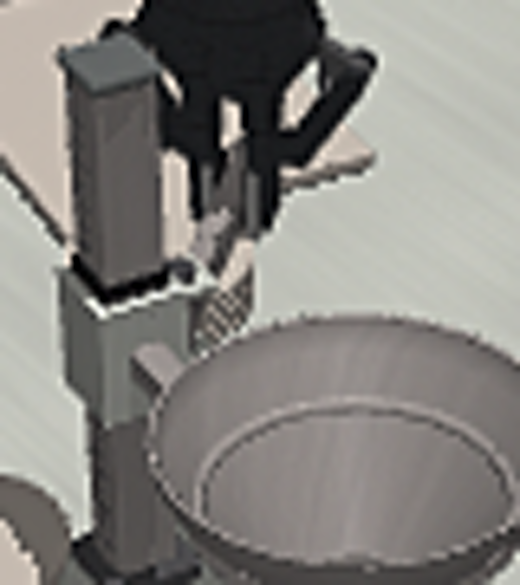

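View pics/w12.png

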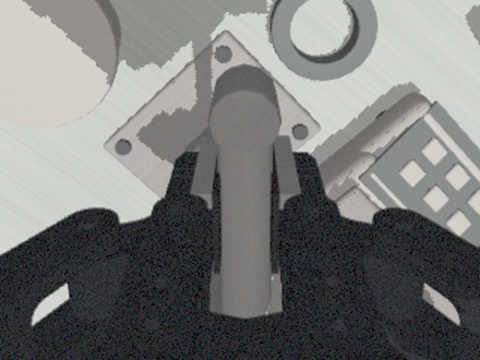

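Emit:
servo_tool:
  motion:
    - [[-0.1,-4,0,0,0,-0.04],[-0.2,-6,0,0,0,-0.06],[-0.2,-6,0,0,0,-0.06],[-0.2,-6,0,0,0,-0.06],[0,0,0,0,0,0]]

```text
time: 11.0
ee_pos: [0.5055, -0.0819, 0.2544]
tcp_rot: [179.9, -0.0, -127.3]
wrist_force: [1.5, 5.5, -5.7]
opening: 0.0124
```

Emit:
servo_tool:
  motion:
    - [[-0.1,-4,0,0,0,-0.04],[-0.2,-6,0,0,0,-0.06],[-0.2,-6,0,0,0,-0.06],[-0.2,-6,0,0,0,-0.06],[0,0,0,0,0,0]]

```text
time: 11.5
ee_pos: [0.5242, -0.0932, 0.2544]
tcp_rot: [179.9, -0.0, -114.7]
wrist_force: [-0.1, 5.1, -5.0]
opening: 0.0126
```

```bash
python3 d.py; python3 look.py 13
```

```text
t 11.5 q [-10.1   3.7  13.2  99.6   0.  -75.4] pos [ 0.5242 -0.0932  0.2544] rot [ 1.7994e+02 -1.0000e-02 -1.1473e+02] F [-0.1  5.1 -5. ] op 0.0126
```

View pics/s13.png

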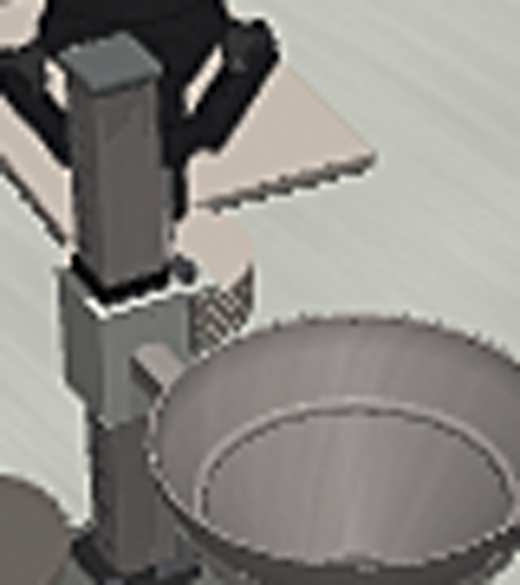

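View pics/w13.png

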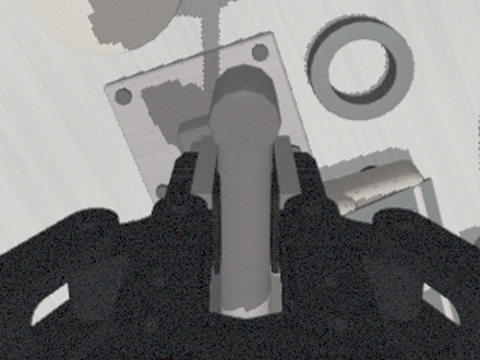

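Emit:
servo_tool:
  motion:
    - [[0,-3,0,0,0,-0.03],[0,-3,0,0,0,-0.03],[0,0,0,0,0,0]]

```text
time: 11.9
ee_pos: [0.5285, -0.095, 0.2544]
tcp_rot: [179.8, 0.0, -111.4]
wrist_force: [-4.9, 8.1, -5.9]
opening: 0.0124
```

Emit:
servo_tool:
  motion:
    - [[0,-3,0,0,0,-0.03],[0,0,0,0,0,0]]

```text
time: 12.1
ee_pos: [0.5289, -0.0952, 0.2543]
tcp_rot: [179.5, 0.0, -109.7]
wrist_force: [-18.2, 13.7, -3.8]
opening: 0.0126
```

```bash
python3 d.py
```

```text
t 12.1 q [-10.3   4.8  14.4 100.    0.1 -80.5] pos [ 0.5289 -0.0952  0.2543] rot [ 1.7955e+02  3.0000e-02 -1.0973e+02] F [-18.2  13.7  -3.8] op 0.0126
```

Emit:
servo_tool:
  motion:
    - [[0,1,0,0,0,0.01],[0,0,0,0,0,0],[0,0,0,0,0,0]]

```text
time: 12.4
ee_pos: [0.5288, -0.0951, 0.2543]
tcp_rot: [179.7, 0.0, -110.3]
wrist_force: [-13.1, 10.4, -4.8]
opening: 0.0125
```

```bash
python3 d.py;python3 look.py 14; python3 - <<'E'
from h import *
for n in("s10","s14"):
    c=cal(n); g=c["color"].mean(2)
    for col in (288,290,292,294): print(n,col,g[160:172,col].astype(int).tolist())
im=cal("s14")["color"][145:185,270:320,::-1];cv2.imwrite("pics/s14a.png",cv2.resize(im,None,fx=14,fy=14,interpolation=cv2.INTER_NEAREST))
E
```

```text
t 12.4 q [-10.2   4.7  14.2  99.9   0.1 -79.9] pos [ 0.5288 -0.0951  0.2543] rot [ 1.7967e+02  2.0000e-02 -1.1034e+02] F [-13.1  10.4  -4.8] op 0.0125
s10 288 [89, 89, 93, 59, 5, 9, 76, 235, 98, 98, 112, 113]
s10 290 [91, 95, 100, 9, 13, 73, 227, 98, 112, 114, 114, 113]
s10 292 [93, 97, 56, 8, 30, 153, 206, 107, 114, 115, 114, 112]
s10 294 [95, 80, 3, 0, 49, 235, 95, 113, 115, 115, 113, 113]
s14 288 [90, 90, 93, 60, 8, 8, 74, 235, 99, 111, 112, 113]
s14 290 [91, 95, 100, 10, 13, 76, 240, 97, 112, 115, 114, 114]
s14 292 [94, 97, 54, 9, 31, 152, 209, 107, 114, 115, 114, 112]
s14 294 [95, 81, 6, 1, 54, 236, 95, 113, 115, 115, 114, 113]
```

View pics/s14a.png

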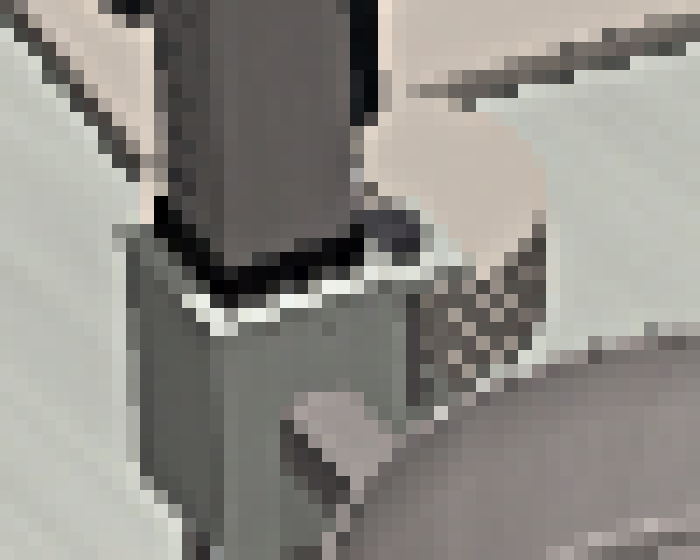

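View pics/w14.png

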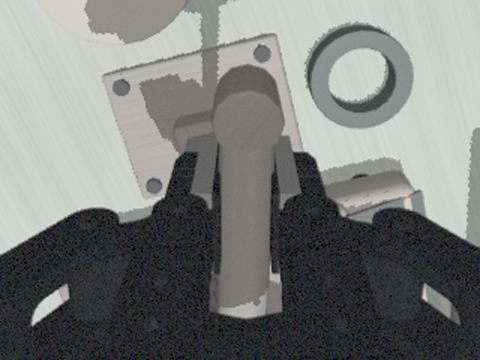

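The sleeve has not moved since before the swing: its rim still sits directly under the band, at about (290, 166) in the scene picture. The lever is at its stop and still between the pads, so I'm handing in.

```bash
python3 -c "
from workcell import bot
print(bot.job_done())"; python3 d.py
```

```text
the job is handed in; nothing more can be done
None
the job is handed in; nothing more can be done
```

I gripped the lever with 90 N and raised the sleeve about 90 mm to the tape band. Holding it there, I swung the lever in an arc about its pin to the stop, and I handed the job in at about 12.4 s still gripping.

**Last checks**
- **Sleeve at the mark:** the rim sits directly under the band in the scene picture, within about 1–2 mm by my estimate. The pixels around the band hardly changed from early in the swing to the end, so the sleeve did not shift.
- **Lever shut:** the motion stalled and the sideways force rose to about 23 N, then about 17 N after I backed off 1 mm. The tool had turned to an estimated lever angle of about 1.3 rad. I had no direct reading of the joint.
- **Grip:** the fingers stood 12.5 mm apart on the handle, and the wrist picture shows it still between the pads.
- **Bystanders:** nothing on the bench was seen to move, but I did not measure their positions at the end.

**What failed or disagreed**
- **First grasp:** it closed on nothing, just above the handle. In the pictures the fingertips stood about 35 mm higher than the stated tool centre implies. I reopened, went down 36 mm and gripped properly.
- **Handle thickness:** the gripper opening reads 12.5 mm on a handle said to be 14 mm thick.
- **Mark height:** my camera model put the sleeve about 0.2 mm below the mark before the last adjustment, while pixel edges gave 0.6–2.6 mm. I raised it 1.2 mm as a compromise, well inside the 7 mm limit.

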